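# Starch jars onto their drip saucers

## Robot

A 6-joint arm with a two-finger parallel gripper is mounted at the origin on the work surface. World frame = base frame: x ahead of the robot, y to its left, z up, the work surface at z = 0. Lengths are in mm, angles in degrees, forces in N, time in s.
With the tool pointing down it reaches from about 300 to 850 mm from the base axis. Payload 4.2 kg.
Tool frame: the origin (TCP) lies between the finger pads; the fingertips stand 22 mm ahead of it and the grasp point (between the pads) lies 3 mm ahead of it; z points along the fingers, y is the direction in which the jaws open and shut (so a half turn about z gives the same grasp; the last joint's range is limited). The gripper opens to 91 mm and grips with 3 to 60 N. Pads are 32 mm wide; open, the fingers measure 118 mm over their backs; the gripper's body (76 mm by 178 mm) begins 60 mm behind the grasp point.
Start: joints at [-76.089, 18.312, 89.639, -0, 72.044, -1.146], TCP at [149.379, -555.272, 235.976] pointing down, gripper open.
Joint ranges: [-177.97, 177.97], [-48.28, 115.42], [12.27, 149.76], [-77.06, 257.06], [2.81, 150.46], [-146.56, 146.56]. Speed limits (degrees/s): [147.25, 147.25, 180, 180, 180, 180].

## Interface

Orientations are given as [roll, pitch, yaw] about the fixed x, y, z axes, in that order (R = Rz(yaw) Ry(pitch) Rx(roll)).
In Python, from workcell import * gives the robot as it stands.
- The arm moves only by the shell command python3 -m jog 'ROWS' [OPENING] [FORCE]. ROWS is text: rows parted by semicolons, each of 6 numbers parted by spaces: the shift along the tool's x, y, z in units of 0.5 m (1.0 is 0.5 m), then the turn, a rotation vector about the tool's x, y, z in units of pi/2 rad (1.0 is pi/2 rad). A call has 1 to 20 rows; each row is the pose to reach, as a shift and turn from the pose measured when the call began, along the tool's axes at that moment; what a row does not reach only later rows make up. A row lasts 1/12 s, in which the tool goes at most 41.7 mm and 7.16 degrees, less where a joint would pass 70% of its speed; a pose out of reach is approached as far as the arm can. A call with a number of a shift or a turn outside -1 to 1 is refused whole. A call with a gripper value outside its range is refused whole. OPENING is the opening, from -1 (shut) to 1 (fully open), set as the call begins (- or left out, the last holds). The fingers move at their own pace and stop on an object; FORCE is the grip in N (left out, the last holds). Time passes only in rows, so rows that repeat a pose let the fingers close. It gives the time, the measured TCP pose, the force and the opening at its end, in the units of the state.
- state(): the state, without advancing time (a new reading comes with each control period).
- grab_frame(name): name is "scene" or "top" or "wrist"; returns the picture (480x640x3 uint8, red, green, blue); there is no depth.
- calibration(name): a dict with "mtx" (3x3 intrinsics, pixels), "rvec" (rotation vector, rad) and "tvec" (3), from world to camera coordinates, as OpenCV has them. Camera axes: x right, y down, z forward; pixel columns grow to the right and rows downward; lengths in mm; the calibration is good to about 2 mm. A picture is of the moment at which its call begins: read the wrist's pose just before it. calibration takes no time and is no camera call; for the wrist camera it gives the pose at the moment of the call.
- job_done(): hands the job in, once; it reports no verdict.
Trained networks look in the newest picture that a camera, given by its name, has taken for a name from the list of things; names that differ only in an ending like _2 or _b are one class to them, and where a whole thing is asked for, a point or a joint stands for the part that bears it (a point fixed in the world has none). Each returns a list of dicts, best first, with "confidence" (0 to 1); they miss things now and then, are a little off and sometimes report something else, mostly with a low value. They report only what shows in the picture. A call takes as long as a camera call. They do not tell look-alikes from the thing itself.
- spot_in(query, camera): "rect" ([left, top, right, bottom] in pixels, round what is visible of it).
- tip_of(query, camera): "location" ([column, row] in pixels: a listed point, or the origin of a listed thing).
The state is a dict: "time_s": time; "qpos": joint angles; "qvel": joint speeds; "effort": joint torques, N m; "ee_pos": TCP position; "ee_rot": TCP orientation; "force": force on the tool from outside, world axes, zero at the start; "torque": the same for the moment, N m; "gripper_width": finger opening in mm.
Only numpy, scipy, OpenCV 4.12 (cv2) and the standard library are available. Lean on these libraries where they do the work, as an engineer would, in place of code of your own. Each camera call takes 0.05 s, during which the arm holds its last target. There are 200 camera calls.

## Task

Stand each of the three round jars upright in the drip saucer of its own size: the large jar in the large saucer, the middle one in the middle saucer, the small one in the small saucer, flat inside the rim and set down gently, not dropped. Leave the two square canisters, the glass bowl and the iron where they are.

Things in the scene. Friction and masses are not known exactly. Their poses are not given: they have to be found in the camera images.
- jar_large_center (a point): large round jar, loose: white stoneware cylinder with a flat cork lid, 62 mm diameter (lid 58 mm, the top 12 mm), 80 mm tall, 0.36 kg give or take 40%, standing upright on the table. The point is on its axis, half-way up (40 mm above its underside); z up along the axis.
- saucer_large: large drip saucer, loose: shallow round terracotta dish, 90 mm over the rim, 82 mm inside, rim 10 mm high and 4 mm thick, flat inner floor 5 mm above its underside. Origin: centre of its underside, on the table; z up.
- jar_middle_center (a point): middle round jar, loose: white stoneware cylinder with a flat cork lid, 48 mm diameter (lid 44 mm, the top 12 mm), 70 mm tall, 0.22 kg give or take 40%, standing upright on the table. The point is on its axis, half-way up (35 mm above its underside); z up along the axis.
- saucer_middle: middle drip saucer, loose: shallow round terracotta dish, 76 mm over the rim, 68 mm inside, rim 10 mm high and 4 mm thick, flat inner floor 5 mm above its underside. Origin: centre of its underside, on the table; z up.
- jar_small_center (a point): small round jar, loose: white stoneware cylinder with a flat cork lid, 36 mm diameter (lid 32 mm, the top 12 mm), 60 mm tall, 0.12 kg give or take 40%, standing upright on the table. The point is on its axis, half-way up (30 mm above its underside); z up along the axis.
- saucer_small: small drip saucer, loose: shallow round terracotta dish, 64 mm over the rim, 56 mm inside, rim 10 mm high and 4 mm thick, flat inner floor 5 mm above its underside. Origin: centre of its underside, on the table; z up.
- canister_tall: bystander: square white stoneware canister with a square cork lid, 50 x 50 mm, 75 mm tall, standing among the jars. Origin: centre of its underside; x and y along its sides.
- canister_low: bystander: square white stoneware canister with a square cork lid, 44 x 44 mm, 58 mm tall, standing among the jars. Origin: centre of its underside; x and y along its sides.
- bowl: bystander: round glass bowl, 140 mm across the rim, 60 mm high, beyond the jars on the far side. Origin: centre of its underside.
- iron: bystander: steam iron flat on its sole plate, 230 mm long, 110 mm wide, 125 mm tall, 1.2 kg, on the far right. Origin: under its middle; its x axis points to the nose.
There are look-alikes about, which are no part of the job. Leave any black or pink look-alike of the part that bears jar_middle_center alone.

How it is judged:
By the outcome, as a careful person would: the job done as asked, in the order asked, and still so for the second after the job is handed in, with the robot touching nothing.
It also fails if it takes over 112 s, if anything falls off the work surface, if the arm or the gripper's body presses on something with over 40 N, if the wrist force passes 120 N, or if a joint passes its speed limit or range.

## Working session

There is one attempt and no reset: what is moved stays moved. The work goes in short steps, Python scripts to look and compute and a shell command to move; the robot and the scene stay as the last step left them, time stands still between calls to the robot, and variables do not carry over. Pictures are saved under pics/ and viewed, about 12 in all and at most 16, crops included, and the job is handed in when it is done.

```bash
mkdir -p pics; ls
python3 - <<'E'
from workcell import *
import cv2
for c in("scene","top"):
    im=grab_frame(c); cv2.imwrite(f"pics/{c}0.png",im[:,:,::-1])
    for q in ["jar_large_center","jar_middle_center","jar_small_center","saucer_large","saucer_middle","saucer_small","canister_tall","canister_low"]:
        print(c,q,[(d["rect"],round(d["confidence"],2)) for d in spot_in(q,c)],[(d["location"],round(d["confidence"],2)) for d in tip_of(q,c)])
s=state();print(s["time_s"],s["ee_pos"],s["ee_rot"])
E
```

```text
pics
scene jar_large_center [([451.2, 206.0, 479.0, 253.8], 0.9)] [([465.0, 226.8], 0.66), ([208.6, 326.5], 0.38)]
scene jar_middle_center [([301.8, 216.1, 321.9, 250.3], 0.96), ([244.7, 225.4, 267.5, 258.6], 0.89), ([241.6, 173.9, 266.7, 207.5], 0.83), ([286.9, 189.3, 306.8, 223.7], 0.79), ([260.8, 203.8, 280.7, 239.6], 0.76)] [([294.4, 206.2], 0.98), ([307.8, 233.6], 0.8), ([254.7, 243.6], 0.7), ([253.6, 193.4], 0.61), ([269.9, 220.8], 0.6)]
scene jar_small_center [([269.6, 254.2, 289.0, 287.7], 0.63)] [([277.1, 271.1], 0.84)]
scene saucer_large [([160.3, 259.9, 199.0, 288.5], 0.82)] [([181.7, 275.3], 0.89), ([279.1, 270.4], 0.43)]
scene saucer_middle [([358.7, 273.1, 396.9, 294.8], 0.88), ([154.8, 262.0, 249.2, 375.0], 0.67)] [([377.3, 287.8], 0.62)]
scene saucer_small [([461.2, 277.3, 497.2, 300.0], 0.74), ([263.7, 202.4, 280.1, 241.7], 0.18)] [([476.9, 290.1], 0.87)]
scene canister_tall [([353.1, 206.1, 379.7, 245.5], 0.82)] [([363.3, 237.3], 0.96)]
scene canister_low [([185.2, 203.2, 208.5, 235.4], 0.77)] [([197.4, 229.7], 0.84)]
top jar_large_center [([147.0, 259.6, 188.1, 290
[... 464 characters left out ...]
9.2, 359.5, 207.7], 0.5), ([152.5, 186.4, 185.1, 212.2], 0.2)] [([436.5, 205.3], 0.74), ([352.9, 199.4], 0.73), ([400.5, 136.9], 0.23)]
top saucer_large [([417.7, 181.4, 462.1, 221.1], 0.95)] [([434.8, 205.1], 0.61)]
top saucer_middle [([245.3, 180.7, 277.4, 214.0], 0.65)] [([264.6, 200.2], 0.71)]
top saucer_small [([155.9, 186.2, 183.9, 213.6], 0.58)] [([168.7, 201.4], 0.77)]
top canister_tall [([253.7, 264.9, 286.6, 298.6], 0.86), ([373.1, 75.8, 430.1, 188.5], 0.46)] [([270.3, 278.6], 0.88), ([351.9, 198.6], 0.63)]
top canister_low [([440.1, 273.6, 469.3, 296.3], 0.7)] [([451.4, 285.8], 0.78)]
1.7 [ 149.38140169 -555.27077324  235.97030214] [ 1.79995443e+02 -3.62959341e-04  1.50579971e+01]
```

View pics/scene0.png

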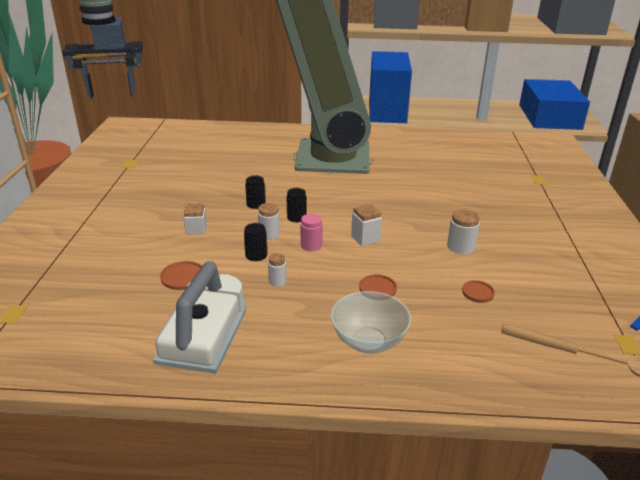

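View pics/top0.png

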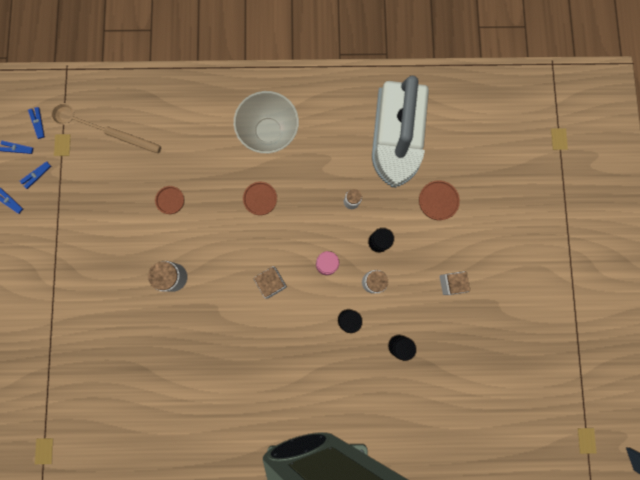

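```bash
cat > h.py <<'E'
import numpy as np, cv2
from workcell import *
from scipy.spatial.transform import Rotation as Ro
def ray(c,uv,z,cal=None):
    k=cal or calibration(c);R=cv2.Rodrigues(np.array(k["rvec"],float))[0];t=np.array(k["tvec"],float).ravel()
    p=cv2.undistortPoints(np.array([[uv]],float),np.array(k["mtx"],float),None).ravel()
    o=-R.T@t;d=R.T@np.array([*p,1.]);return (o+d*(z-o[2])/d[2]).round(1)
def proj(c,P,cal=None):
    k=cal or calibration(c);return cv2.projectPoints(np.array(P,float).reshape(-1,1,3),np.array(k["rvec"],float),np.array(k["tvec"],float),np.array(k["mtx"],float),None)[0].reshape(-1,2)
E
python3 - <<'E'
from h import *
print(ray("scene",(320,240),0),ray("top",(320,240),0))
k=calibration("top");print(-cv2.Rodrigues(np.array(k["rvec"]))[0].T@np.array(k["tvec"]),k["mtx"][0])
print("top: large",ray("top",(168,275.3),40),"mids",[ray("top",p,35)[:2] for p in[(373.1,282.8),(399.8,350.2),(322.5,264.7),(380.3,237.4),(350,322.3)]],"small",ray("top",(352.9,199.4),30))
print("sauc",[ray("top",p,0)[:2] for p in [(434.8,205.1),(264.6,200.2),(168.7,201.4)]], "can",ray("top",(270.3,278.6),0),ray("top",(451.4,285.8),0))
print("scene: large",ray("scene",(465,226.8),40),"mids",[ray("scene",p,35)[:2] for p in[(294.4,206.2),(307.8,233.6),(254.7,243.6),(253.6,193.4),(269.9,220.8)]],"small",ray("scene",(277.1,271.1),30))
print("sauc",[ray("scene",p,0)[:2] for p in [(181.7,275.3),(377.3,287.8),(476.9,290.1)]])
E
```

```text
[449.6  -8.8   0. ] [525.  -13.9   0. ]
[ 403.94323161   15.84124795 1012.78551566] [466.35424911   0.         311.07416984]
top: large [450.9 303.8  40. ] mids [array([ 429.3, -122.1]), array([ 291.3, -172.3]), array([468.6, -17.2]), array([ 524.6, -140.6]), array([349. , -71.7])] small [608.3 -85.3  30. ]
sauc [array([ 599.2, -269.6]), array([615.3, 107. ]), array([615.5, 318.4])] can [442.5  95.    0. ] [ 421.2 -296.4    0. ]
scene: large [432.3 311.1  40. ] mids [array([362.5, -74.7]), array([480.9, -33.7]), array([ 529.7, -141.9]), array([ 307.7, -179.4]), array([ 433.6, -122.7])] small [618.1 -83.6  30. ]
sauc [array([ 606. , -281.3]), array([617.8, 116.6]), array([610.1, 315.1])]
```

The real jars have cork lids. Top view lid pixels are large (163,276), middle (376,281) and small (353,198); the saucers are at (439,201), (260,198) and (170,200). The three black jars and the pink one at (328,263) are look-alikes. The two cameras agree to about 10–15 mm, so I'll look closer with the wrist camera.

```bash
cat >> h.py <<'E'
def go(x,y,z,yaw=None):
    s=state();R=Ro.from_euler("xyz",s["ee_rot"],degrees=True);p=np.array(s["ee_pos"])
    T=Ro.from_euler("xyz",[180,0,s["ee_rot"][2] if yaw is None else yaw],degrees=True)
    d=R.inv().apply(np.array([x,y,z])-p);w=(R.inv()*T).as_rotvec()
    print("go",(x,y,z,yaw),"row: "," ".join(f"{v:.4f}" for v in [*(d/500),*(w/(np.pi/2))]),"rows>=",int(max(np.linalg.norm(d)/41.7,np.degrees(np.linalg.norm(w))/7.16))+2,"t",round(s["time_s"],1))
def near(c,q,uv=None):
    r=[(d["location"],round(d["confidence"],2)) for d in tip_of(q,c)]
    return r
E
python3 -c "
from h import *
go(520,-200,320,15)"
```

```text
go (520, -200, 320, 15) row:  0.9004 -0.4936 -0.1681 0.0001 -0.0000 0.0006 rows>= 14 t 1.7
```

```bash
R='0.9 -0.494 -0.168 0 0 0'; python3 -m jog '0.9 -0.494 -0.168 0 0 0;0.9 -0.494 -0.168 0 0 0;0.9 -0.494 -0.168 0 0 0;0.9 -0.494 -0.168 0 0 0;0.9 -0.494 -0.168 0 0 0;0.9 -0.494 -0.168 0 0 0;0.9 -0.494 -0.168 0 0 0;0.9 -0.494 -0.168 0 0 0;0.9 -0.494 -0.168 0 0 0;0.9 -0.494 -0.168 0 0 0;0.9 -0.494 -0.168 0 0 0;0.9 -0.494 -0.168 0 0 0;0.9 -0.494 -0.168 0 0 0;0.9 -0.494 -0.168 0 0 0;0.9 -0.494 -0.168 0 0 0;0.9 -0.494 -0.168 0 0 0;0.9 -0.494 -0.168 0 0 0'
python3 - <<'E'
from h import *
k=calibration("wrist");im=grab_frame("wrist");cv2.imwrite("pics/w1.png",im[:,:,::-1])
R=cv2.Rodrigues(np.array(k["rvec"]))[0];print("cam",-R.T@np.array(k["tvec"]),R[2],k["mtx"][0])
for q,z in [("jar_large_center",40),("jar_middle_center",35),("jar_small_center",30),("saucer_large",0),("saucer_middle",0),("saucer_small",0)]:
    print(q,[(np.round(d["location"]),ray("wrist",d["location"],z,k)[:2],round(d["confidence"],2)) for d in tip_of(q,"wrist")])
E
```

```text
time_s: 3.12
ee_pos: [518.8, -200.7, 319.7]
ee_rot: [180.0, 0.1, 15.0]
force: [0.4, -0.5, -0.1]
gripper_width: 91.4
cam [ 591.90240838 -181.33357027  467.39778412] [-0.26278022 -0.06947503 -0.96235117] [377.77605604   0.         318.55709701]
jar_large_center []
jar_middle_center [(array([163., 202.]), array([472.5, -26.3]), 0.96), (array([258., 358.]), array([ 301. , -177.3]), 0.84), (array([240., 255.]), array([ 432.2, -125.9]), 0.72), (array([186., 303.]), array([354.1, -74. ]), 0.49)]
jar_small_center [(array([236.,  90.]), array([613.9, -83.1]), 0.65), (array([65., 35.]), array([620.1, 100. ]), 0.54)]
saucer_large [(array([402., 142.]), array([ 609.7, -280. ]), 0.67)]
saucer_middle [(array([67., 36.]), array([621.2, 117.7]), 0.73)]
saucer_small [(array([67., 39.]), array([618.3, 116.9]), 0.33)]
```

View pics/w1.png

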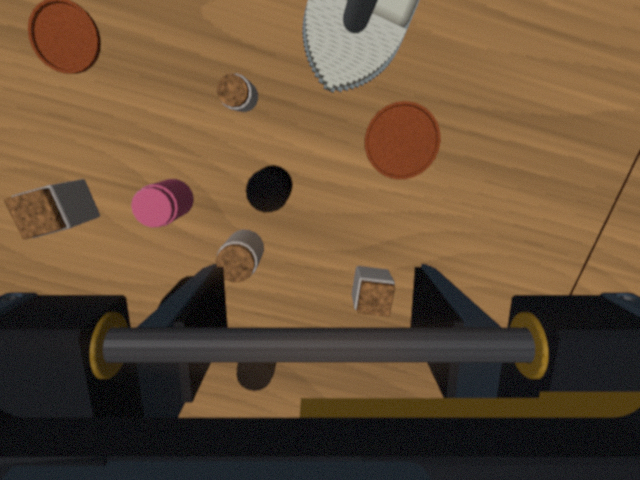

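The wrist view shows the large saucer at (402,140), the middle saucer at (64,36), the small jar lid at (235,91) and the middle jar lid at (236,263). Next I'll fit the saucers by colour and check the lids.

```bash
cat >> h.py <<'E'
def saucers(im,c,k=None,zr=10):
    h=cv2.cvtColor(im,cv2.COLOR_RGB2HSV);m=((h[...,0]<10)&(h[...,1]>150)&(h[...,2]>60)&(h[...,2]<200)).astype(np.uint8)
    m=cv2.morphologyEx(m,cv2.MORPH_CLOSE,np.ones((5,5)))
    for ct in cv2.findContours(m,cv2.RETR_EXTERNAL,cv2.CHAIN_APPROX_NONE)[0]:
        if cv2.contourArea(ct)<300: continue
        e=cv2.fitEllipse(cv2.convexHull(ct))
        P=np.array([ray(c,p.ravel(),zr/2,k)[:2] for p in ct[::3]]);(x,y),r=cv2.minEnclosingCircle(P.astype(np.float32))
        print(c,"saucer px",np.round(e[0]),np.round(e[1]),"xy",ray(c,e[0],zr/2,k)[:2],"enc",round(x,1),round(y,1),"D",round(2*r,1))
E
python3 - <<'E'
from h import *
k=calibration("wrist");im=grab_frame("wrist");saucers(im,"wrist",k)
print("mid",ray("wrist",(236,263),70,k),"small",ray("wrist",(235,91),60,k))
t=grab_frame("top");saucers(t,"top")
print("top L",ray("top",(163,276),80),"M",ray("top",(376,281),70),"S",ray("top",(353.5,197.5),60))
go(410,250,320,15)
E
```

```text
wrist saucer px [402. 141.] [72. 77.] xy [ 611.3 -278.1] enc 610.5 -278.7 D 87.2
wrist saucer px [64. 36.] [64. 79.] xy [621.2 117.8] enc 620.2 117.4 D 75.9
mid [ 436.1 -127.4   70. ] small [611.6 -88.3  60. ]
top L [447.8 301.8  80. ] M [ 431.9 -123.2   70. ] S [606.1 -83.6  60. ]
go (410, 250, 320, 15) row:  0.0218 -0.9262 -0.0002 0.0001 -0.0000 0.0004 rows>= 13 t 3.6
```

```bash
python3 -m jog '0.022 -0.926 0 0 0 0;0.022 -0.926 0 0 0 0;0.022 -0.926 0 0 0 0;0.022 -0.926 0 0 0 0;0.022 -0.926 0 0 0 0;0.022 -0.926 0 0 0 0;0.022 -0.926 0 0 0 0;0.022 -0.926 0 0 0 0;0.022 -0.926 0 0 0 0;0.022 -0.926 0 0 0 0;0.022 -0.926 0 0 0 0;0.022 -0.926 0 0 0 0;0.022 -0.926 0 0 0 0;0.022 -0.926 0 0 0 0;0.022 -0.926 0 0 0 0;0.022 -0.926 0 0 0 0'
python3 - <<'E'
from h import *
k=calibration("wrist");im=grab_frame("wrist");cv2.imwrite("pics/w2.png",im[:,:,::-1])
saucers(im,"wrist",k)
for q,z in [("jar_large_center",40),("saucer_small",0)]:
    print(q,[(np.round(d["location"]),ray("wrist",d["location"],z,k)[:2],round(d["confidence"],2)) for d in tip_of(q,"wrist")])
print(proj("wrist",[[452,305,0],[452,305,80]],k))
go(452,305,150,15)
E
```

```text
time_s: 4.9
ee_pos: [410.6, 248.5, 320.0]
ee_rot: [180.0, -0.0, 14.9]
force: [-0.7, -0.3, -0.2]
gripper_width: 91.0
wrist saucer px [482.  47.] [65. 75.] xy [620.7 116.6] enc 619.4 116.3 D 75.0
wrist saucer px [308.  -2.] [55. 60.] xy [617.7 314.8] enc 614.3 313.8 D 59.5
jar_large_center []
saucer_small []
[[282.10404002 152.89183917]
 [274.68568022 156.56532931]]
go (452, 305, 150, 15) row:  0.1089 -0.0872 0.3401 0.0001 -0.0001 -0.0010 rows>= 6 t 5.0
```

View pics/w2.png

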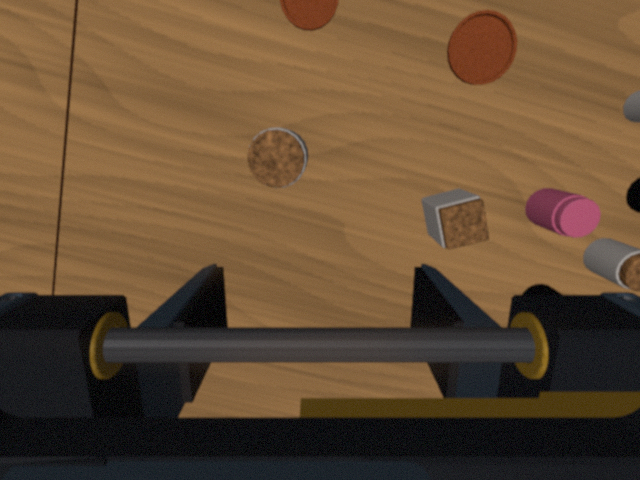

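The large jar's lid is at (276,158), which gives (450.5,304), consistent with the top view. Going to grasp it.

```bash
python3 -c "
from h import *
k=calibration('wrist');print(ray('wrist',(276,158),80,k))
go(451,304,150,15);go(451,304,50,15)"
```

```text
[450.9 303.9  80. ]
go (451, 304, 150, 15) row:  0.1064 -0.0858 0.3401 0.0001 -0.0001 -0.0010 rows>= 6 t 5.0
go (451, 304, 50, 15) row:  0.1064 -0.0859 0.5401 0.0001 -0.0001 -0.0010 rows>= 8 t 5.0
```

```bash
python3 -m jog '0.106 -0.086 0.3 0 0 0;0.106 -0.086 0.3 0 0 0;0.106 -0.086 0.3 0 0 0;0.106 -0.086 0.3 0 0 0;0.106 -0.086 0.34 0 0 0;0.106 -0.086 0.34 0 0 0;0.106 -0.086 0.4 0 0 0;0.106 -0.086 0.44 0 0 0;0.106 -0.086 0.48 0 0 0;0.106 -0.086 0.51 0 0 0;0.106 -0.086 0.54 0 0 0;0.106 -0.086 0.54 0 0 0;0.106 -0.086 0.54 0 0 0' && python3 -m jog '0 0 0 0 0 0;0 0 0 0 0 0;0 0 0 0 0 0;0 0 0 0 0 0;0 0 0 0 0 0;0 0 0 0 0 0;0 0 0 0 0 0;0 0 0 0 0 0;0 0 0 0 0 0;0 0 0 0 0 0;0 0 0 0 0 0;0 0 0 0 0 0' -1 25
```

```text
time_s: 6.13
ee_pos: [451.4, 303.8, 51.1]
ee_rot: [-180.0, -0.1, 14.9]
force: [0.3, -0.1, 0.1]
gripper_width: 91.0
time_s: 7.13
ee_pos: [451.7, 304.0, 51.7]
ee_rot: [-180.0, -0.1, 14.9]
force: [-0.5, -0.6, 6.6]
gripper_width: 61.6
```

```bash
python3 -c "
from h import *
go(530,20,250,22)"
```

```text
go (530, 20, 250, 22) row:  0.0064 0.5891 -0.3967 -0.0002 -0.0012 -0.0792 rows>= 10 t 7.1
```

```bash
python3 -m jog '0 0 -0.03 0 0 0;0 0 -0.08 0 0 0;0 0 -0.14 0 0 0;0 0 -0.2 0 0 0;0 0 -0.28 0 0 0;0 0 -0.34 0 0 0;0 0 -0.397 0 0 0;0 0.05 -0.397 0 0 0;0 0.1 -0.397 0 0 -0.02;0 0.16 -0.397 0 0 -0.04;0 0.23 -0.397 0 0 -0.079;0 0.3 -0.397 0 0 -0.079;0.006 0.37 -0.397 0 0 -0.079;0.006 0.44 -0.397 0 0 -0.079;0.006 0.5 -0.397 0 0 -0.079;0.006 0.55 -0.397 0 0 -0.079;0.006 0.589 -0.397 0 0 -0.079;0.006 0.589 -0.397 0 0 -0.079'
python3 -c "
from h import *
go(611,-278.5,250,30);go(611,-278.5,80,30)"
```

```text
time_s: 8.63
ee_pos: [530.0, 16.5, 248.9]
ee_rot: [179.9, 0.0, 21.8]
force: [-0.3, 0.0, -2.1]
gripper_width: 61.4
go (611, -278.5, 250, 30) row:  -0.0685 0.6080 -0.0015 0.0008 0.0005 -0.0914 rows>= 9 t 8.6
go (611, -278.5, 80, 30) row:  -0.0683 0.6076 0.3385 0.0008 0.0005 -0.0914 rows>= 10 t 8.6
```

```bash
python3 -m jog '-0.01 0.04 0 0 0 0;-0.02 0.1 0 0 0 0;-0.03 0.17 0 0 0 -0.03;-0.035 0.24 0 0 0 -0.06;-0.04 0.31 0 0 0 -0.09;-0.05 0.38 0 0 0 -0.09;-0.06 0.45 0 0 0 -0.09;-0.068 0.51 0 0 0 -0.09;-0.068 0.56 0 0 0 -0.09;-0.068 0.59 0 0 0 -0.09;-0.068 0.608 0 0 0 -0.09;-0.068 0.608 0.06 0 0 -0.09;-0.068 0.608 0.12 0 0 -0.09;-0.068 0.608 0.18 0 0 -0.09;-0.068 0.608 0.23 0 0 -0.09;-0.068 0.608 0.27 0 0 -0.09;-0.068 0.608 0.3 0 0 -0.09;-0.068 0.608 0.3 0 0 -0.09;-0.068 0.608 0.3 0 0 -0.09'
python3 - <<'E'
from h import *
k=calibration("wrist");im=grab_frame("wrist");cv2.imwrite("pics/w3.png",im[:,:,::-1])
saucers(im,"wrist",k)
im=grab_frame("scene");cv2.imwrite("pics/s3.png",cv2.resize(im[160:340,130:330,::-1],None,fx=3,fy=3))
go(611,-278.5,57,30)
E
```

```text
time_s: 10.22
ee_pos: [610.6, -277.4, 98.2]
ee_rot: [-179.9, 0.1, 29.9]
force: [0.3, -0.9, -3.1]
gripper_width: 61.1
wrist saucer px [320. 252.] [127. 132.] xy [ 611.  -277.5] enc 609.3 -278.8 D 89.7
go (611, -278.5, 57, 30) row:  -0.0019 -0.0011 0.0869 0.0017 -0.0003 -0.0011 rows>= 3 t 10.3
```

View pics/w3.png

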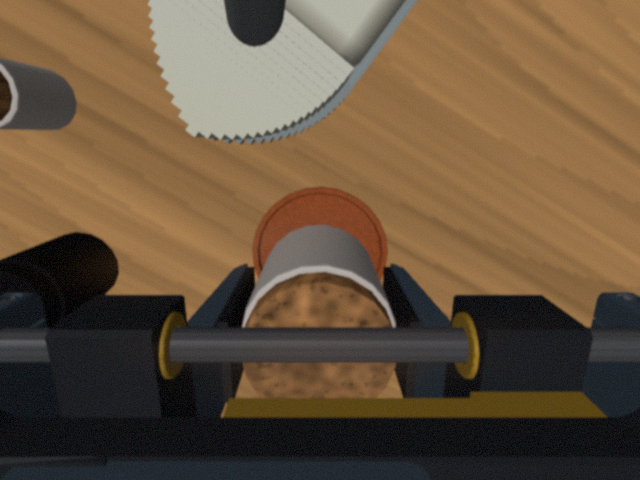

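View pics/s3.png

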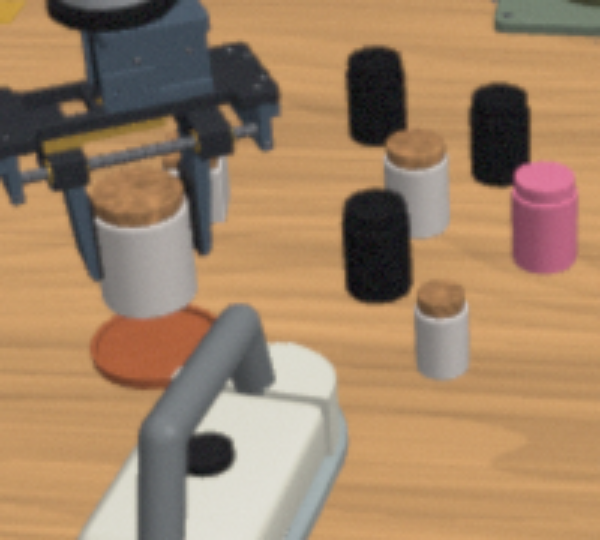

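Centred over the saucer in the wrist view: lid at column 320, saucer centre at (320,252). Lowering gently.

```bash
python3 -m jog '-0.001 -0.001 0.025 0 0 0;-0.001 -0.001 0.05 0 0 0;-0.001 -0.001 0.062 0 0 0;-0.001 -0.001 0.07 0 0 0;-0.001 -0.001 0.074 0 0 0;-0.001 -0.001 0.077 0 0 0;-0.001 -0.001 0.08 0 0 0;-0.001 -0.001 0.08 0 0 0;-0.001 -0.001 0.08 0 0 0'
```

```text
time_s: 11.07
ee_pos: [611.6, -278.4, 60.8]
ee_rot: [179.8, -0.0, 29.9]
force: [-0.1, -0.1, -3.0]
gripper_width: 61.6
```

```bash
python3 -m jog '0 0 0.002 0 0 0;0 0 0.004 0 0 0;0 0 0.006 0 0 0;0 0 0.006 0 0 0;0 0 0.006 0 0 0'; python3 -m jog '0 0 0.001 0 0 0;0 0 0.002 0 0 0;0 0 0.002 0 0 0'
```

```text
time_s: 11.48
ee_pos: [611.5, -278.4, 57.7]
ee_rot: [179.8, -0.0, 29.9]
force: [-0.2, -0.4, -2.4]
gripper_width: 61.9
time_s: 11.73
ee_pos: [611.5, -278.4, 56.9]
ee_rot: [179.8, -0.0, 29.9]
force: [-1.0, -0.2, -1.8]
gripper_width: 61.7
```

```bash
python3 -m jog '0 0 0.001 0 0 0;0 0 0.002 0 0 0;0 0 0.002 0 0 0'; python3 -m jog '0 0 0.001 0 0 0;0 0 0.002 0 0 0;0 0 0.002 0 0 0'
```

```text
time_s: 11.98
ee_pos: [611.6, -278.4, 56.8]
ee_rot: [179.8, -0.1, 29.9]
force: [-2.0, 1.0, 4.8]
gripper_width: 61.6
time_s: 12.23
ee_pos: [611.6, -278.4, 56.8]
ee_rot: [179.8, -0.1, 29.9]
force: [-3.2, 0.5, 6.5]
gripper_width: 61.8
```

Contact at z 56.8, as expected. Releasing and rising.

```bash
python3 -m jog '0 0 0 0 0 0;0 0 0 0 0 0;0 0 0 0 0 0;0 0 0 0 0 0;0 0 0 0 0 0;0 0 0 0 0 0' 1; python3 -m jog '0 0 -0.02 0 0 0;0 0 -0.06 0 0 0;0 0 -0.12 0 0 0;0 0 -0.2 0 0 0;0 0 -0.28 0 0 0;0 0 -0.34 0 0 0;0 0 -0.4 0 0 0;0 0 -0.4 0 0 0'
python3 -c "
from h import *
go(400,-130,256,20)"
```

```text
time_s: 12.73
ee_pos: [611.6, -278.4, 56.6]
ee_rot: [179.8, -0.1, 29.9]
force: [0.4, 0.2, -0.4]
gripper_width: 91.2
time_s: 13.4
ee_pos: [613.6, -279.1, 265.4]
ee_rot: [179.1, -0.5, 29.9]
force: [1.3, -0.6, 0.4]
gripper_width: 90.9
go (400, -130, 256, 20) row:  -0.2218 -0.4717 0.0094 0.0093 -0.0069 0.1100 rows>= 8 t 13.4
```

```bash
python3 -m jog '-0.222 -0.472 0 0 0 0.11;-0.222 -0.472 0 0 0 0.11;-0.222 -0.472 0 0 0 0.11;-0.222 -0.472 0 0 0 0.11;-0.222 -0.472 0 0 0 0.11;-0.222 -0.472 0 0 0 0.11;-0.222 -0.472 0 0 0 0.11;-0.222 -0.472 0 0 0 0.11;-0.222 -0.472 0 0 0 0.11;-0.222 -0.472 0 0 0 0.11'
python3 - <<'E'
from h import *
k=calibration("wrist");im=grab_frame("wrist");cv2.imwrite("pics/w4.png",im[:,:,::-1])
print(np.round(proj("wrist",[[435,-126,70],[435,-126,0],[611.5,-278.5,85]],k)))
print([(np.round(d["location"]),ray("wrist",d["location"],35,k)[:2],round(d["confidence"],2)) for d in tip_of("jar_middle_center","wrist")])
im=grab_frame("scene");cv2.imwrite("pics/s4.png",cv2.resize(im[160:340,130:330,::-1],None,fx=3,fy=3))
E
```

```text
time_s: 14.23
ee_pos: [401.2, -130.6, 261.1]
ee_rot: [179.1, -0.8, 20.0]
force: [0.8, 0.5, -0.2]
gripper_width: 91.2
[[324. 187.]
 [322. 179.]
 [583.  43.]]
[(array([237., 109.]), array([471.8, -27.1]), 0.97), (array([368., 104.]), array([ 518.2, -141.3]), 0.81), (array([246., 240.]), array([353.1, -72.4]), 0.59), (array([326., 320.]), array([ 296.1, -181.1]), 0.56)]
```

View pics/w4.png

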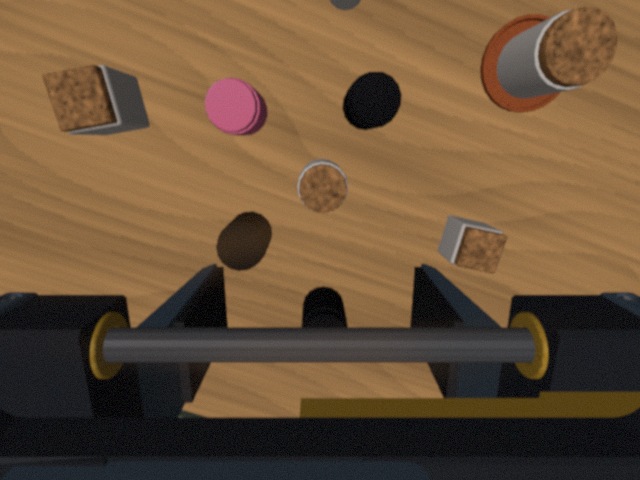

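View pics/s4.png

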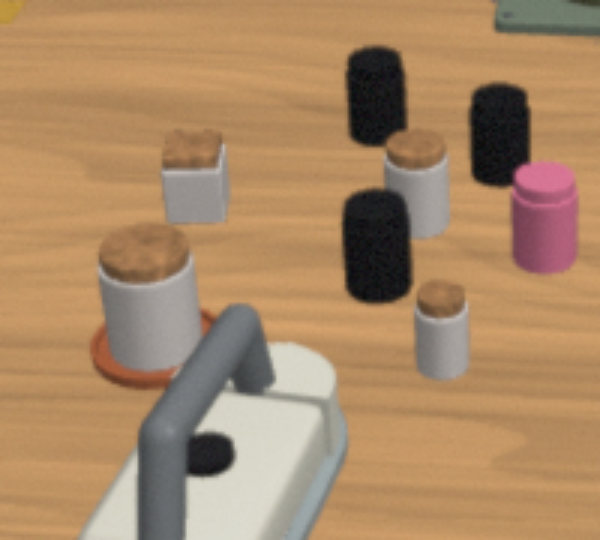

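The large jar stands flat in its saucer. The middle lid is at (323,188), and the neighbouring jars clear the jaw line at yaw 20.

```bash
python3 -c "
from h import *
k=calibration('wrist');a=ray('wrist',(322.5,188),70,k);print(a)
go(a[0],a[1],120,20);go(a[0],a[1],45,20)"
```

```text
[ 432.8 -125.3   70. ]
go (np.float64(432.8), np.float64(-125.3), 120, 20) row:  0.0603 0.0081 0.2817 0.0086 -0.0075 -0.0004 rows>= 5 t 14.4
go (np.float64(432.8), np.float64(-125.3), 45, 20) row:  0.0585 0.0061 0.4317 0.0086 -0.0075 -0.0004 rows>= 7 t 14.4
```

```bash
python3 -m jog '0.062 0.009 0.1 0.0086 -0.0075 0;0.062 0.009 0.16 0.0086 -0.0075 0;0.061 0.008 0.22 0.0086 -0.0075 0;0.061 0.008 0.27 0.0086 -0.0075 0;0.06 0.008 0.28 0.0086 -0.0075 0;0.06 0.008 0.31 0.0086 -0.0075 0;0.06 0.007 0.34 0.0086 -0.0075 0;0.059 0.007 0.37 0.0086 -0.0075 0;0.059 0.006 0.4 0.0086 -0.0075 0;0.059 0.006 0.42 0.0086 -0.0075 0;0.059 0.006 0.432 0.0086 -0.0075 0;0.059 0.006 0.432 0.0086 -0.0075 0;0.059 0.006 0.432 0.0086 -0.0075 0' 0.7 && python3 -m jog '0 0 0 0 0 0;0 0 0 0 0 0;0 0 0 0 0 0;0 0 0 0 0 0;0 0 0 0 0 0;0 0 0 0 0 0;0 0 0 0 0 0;0 0 0 0 0 0;0 0 0 0 0 0;0 0 0 0 0 0;0 0 0 0 0 0' -1 20
python3 -c "
from h import *
go(433,-125,250,20)
go(621,117,250,20)"
```

```text
time_s: 15.47
ee_pos: [433.9, -125.6, 45.4]
ee_rot: [180.0, -0.0, 20.0]
force: [-0.7, 0.5, 1.2]
gripper_width: 77.8
time_s: 16.38
ee_pos: [434.0, -125.6, 45.6]
ee_rot: [179.9, -0.1, 20.0]
force: [-0.7, -0.5, 5.8]
gripper_width: 47.7
go (433, -125, 250, 20) row:  -0.0010 -0.0015 -0.4087 0.0006 -0.0007 -0.0005 rows>= 6 t 16.4
go (621, 117, 250, 20) row:  0.5176 -0.3281 -0.4084 0.0006 -0.0007 -0.0005 rows>= 10 t 16.4
```

```bash
python3 -m jog '0 0 -0.03 0 0 0;0 0 -0.08 0 0 0;0 0 -0.14 0 0 0;0 0 -0.2 0 0 0;0 0 -0.28 0 0 0;0 0 -0.34 0 0 0;0.02 -0.01 -0.4 0 0 0;0.06 -0.04 -0.408 0 0 0;0.12 -0.08 -0.408 0 0 0;0.18 -0.12 -0.408 0 0 0;0.24 -0.16 -0.408 0 0 0;0.3 -0.2 -0.408 0 0 0;0.36 -0.23 -0.408 0 0 0;0.42 -0.27 -0.408 0 0 0;0.47 -0.3 -0.408 0 0 0;0.5 -0.32 -0.408 0 0 0;0.518 -0.328 -0.408 0 0 0;0.518 -0.328 -0.408 0 0 0;0.518 -0.328 -0.408 0 0 0'
python3 -c "
from h import *
k=calibration('wrist');saucers(grab_frame('wrist'),'wrist',k)
go(621,117,95,20)"
```

```text
time_s: 17.97
ee_pos: [620.6, 116.5, 248.9]
ee_rot: [179.9, 0.1, 20.0]
force: [0.2, 0.3, -1.0]
gripper_width: 47.4
wrist saucer px [318. 210.] [68. 68.] xy [619.8 116.7] enc 619.4 116.4 D 73.0
wrist saucer px [132. 143.] [59. 67.] xy [619.4 315.4] enc 618.8 315.2 D 63.3
go (621, 117, 95, 20) row:  0.0021 -0.0018 0.3085 0.0008 0.0006 -0.0008 rows>= 5 t 18.0
```

Saucers re-measured: middle (620,116.6), small (619,315.4). Descending.

```bash
python3 -m jog '0 0 0.04 0 0 0;0 0 0.1 0 0 0;0 0 0.16 0 0 0;0 0 0.22 0 0 0;0 0 0.27 0 0 0;0 0 0.31 0 0 0;0 0 0.34 0 0 0;0 0 0.36 0 0 0;0 0 0.37 0 0 0;0 0 0.376 0 0 0;0 0 0.38 0 0 0;0 0 0.38 0 0 0;0 0 0.38 0 0 0'
python3 - <<'E'
from h import *
k=calibration("wrist");im=grab_frame("wrist");cv2.imwrite("pics/w5.png",im[:,:,::-1]);saucers(im,"wrist",k)
E
```

```text
time_s: 19.1
ee_pos: [620.8, 115.8, 60.2]
ee_rot: [179.9, -0.0, 19.9]
force: [0.1, 0.9, -2.7]
gripper_width: 47.6
wrist saucer px [317. 260.] [ 98. 124.] xy [627.3 118.8] enc 626.8 118.8 D 71.4
wrist saucer px [ -0. 158.] [36. 95.] xy [623.6 294.8] enc 622.5 294.1 D 47.9
```

View pics/w5.png

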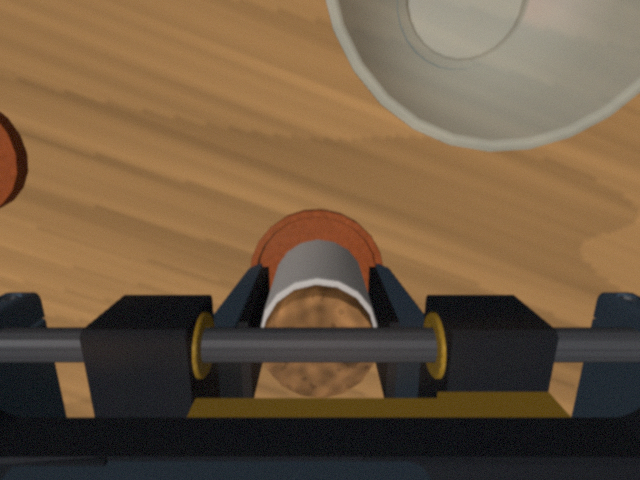

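Centred laterally at column 317. Easing down; I expect contact at about z 50.6.

```bash
python3 -m jog '0 0.001 0.005 0 0 0;0 0.001 0.009 0 0 0;0 0.001 0.012 0 0 0;0 0.001 0.014 0 0 0;0 0.001 0.015 0 0 0;0 0.001 0.015 0 0 0';  python3 -m jog '0 0 0.001 0 0 0;0 0 0.002 0 0 0;0 0 0.003 0 0 0;0 0 0.003 0 0 0'; python3 -m jog '0 0 0.001 0 0 0;0 0 0.002 0 0 0;0 0 0.002 0 0 0'
```

```text
time_s: 19.65
ee_pos: [620.9, 115.4, 52.5]
ee_rot: [179.9, -0.0, 19.9]
force: [-0.3, 0.3, -0.7]
gripper_width: 47.8
time_s: 19.98
ee_pos: [620.8, 115.3, 50.8]
ee_rot: [179.9, -0.0, 19.9]
force: [0.1, -0.9, -1.7]
gripper_width: 47.2
time_s: 20.23
ee_pos: [620.9, 115.3, 50.7]
ee_rot: [179.9, -0.0, 19.9]
force: [-1.7, 0.1, 4.3]
gripper_width: 47.6
```

Contact made. Releasing and rising.

```bash
python3 -m jog '0 0 0 0 0 0;0 0 0 0 0 0;0 0 0 0 0 0;0 0 0 0 0 0;0 0 0 0 0 0;0 0 0 0 0 0' 1; python3 -m jog '0 0 -0.02 0 0 0;0 0 -0.06 0 0 0;0 0 -0.12 0 0 0;0 0 -0.2 0 0 0;0 0 -0.28 0 0 0;0 0 -0.34 0 0 0;0 0 -0.4 0 0 0;0 0 -0.4 0 0 0;0 0 -0.4 0 0 0'
python3 -c "
from h import *
go(570,-95,250,20)"
```

```text
time_s: 20.73
ee_pos: [620.9, 115.3, 50.6]
ee_rot: [179.9, -0.0, 19.9]
force: [0.4, 1.1, -0.1]
gripper_width: 84.3
time_s: 21.48
ee_pos: [621.5, 115.7, 253.6]
ee_rot: [179.9, -0.3, 19.9]
force: [0.0, 0.3, -1.3]
gripper_width: 91.3
go (570, -95, 250, 20) row:  -0.2405 0.3611 0.0066 0.0016 -0.0038 -0.0008 rows>= 7 t 21.5
```

```bash
python3 -m jog '-0.24 0.361 0 0 0 0.444;-0.24 0.361 0 0 0 0.444;-0.24 0.361 0 0 0 0.444;-0.24 0.361 0 0 0 0.444;-0.24 0.361 0 0 0 0.444;-0.24 0.361 0 0 0 0.444;-0.24 0.361 0 0 0 0.444;-0.24 0.361 0 0 0 0.444;-0.24 0.361 0 0 0 0.444;-0.24 0.361 0 0 0 0.444'
python3 - <<'E'
from h import *
k=calibration("wrist");im=grab_frame("wrist");cv2.imwrite("pics/w6.png",im[:,:,::-1])
print(np.round(proj("wrist",[[612,-87,60],[612,-87,0]],k)))
print([(np.round(d["location"]),ray("wrist",d["location"],30,k)[:2],round(d["confidence"],2)) for d in tip_of("jar_small_center","wrist")])
im=grab_frame("scene");cv2.imwrite("pics/s6.png",cv2.resize(im[180:360,310:510,::-1],None,fx=3,fy=3))
E
```

```text
time_s: 22.32
ee_pos: [570.4, -93.4, 252.8]
ee_rot: [-179.9, -0.3, -19.9]
force: [-0.3, -0.3, 0.8]
gripper_width: 91.6
[[296. 181.]
 [299. 174.]]
[(array([292., 180.]), array([611.5, -80.7]), 0.57)]
```

View pics/w6.png

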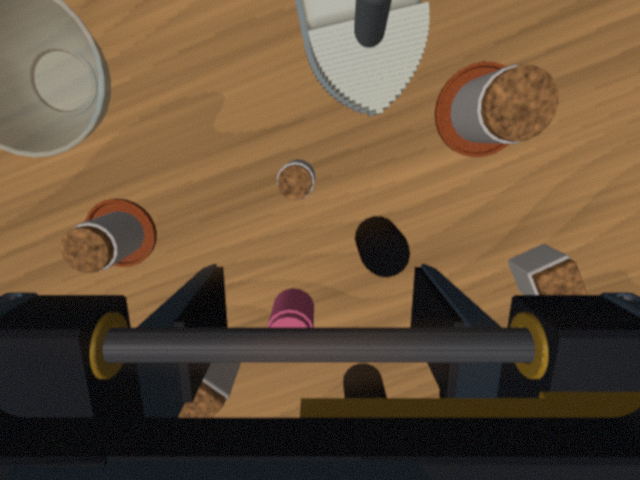

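View pics/s6.png

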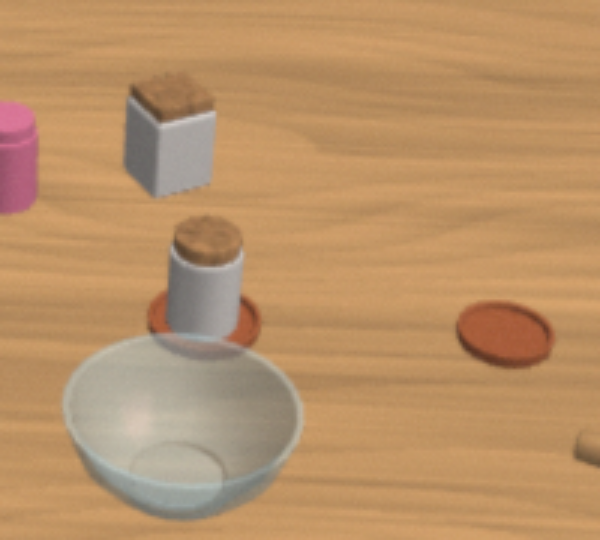

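The middle jar stands in its saucer. The small lid is at (295,182), matching the prediction of (296,181). Grasping it at yaw −20, clear of the iron.

```bash
python3 -c "
from h import *
k=calibration('wrist');a=ray('wrist',(295,182),60,k);print(a)
go(611,-86.5,120,-20);go(611,-86.5,39,-20)"
```

```text
[611.4 -86.2  60. ]
go (611, -86.5, 120, -20) row:  0.0698 -0.0406 0.2667 -0.0013 -0.0037 0.0011 rows>= 5 t 22.5
go (611, -86.5, 39, -20) row:  0.0689 -0.0403 0.4287 -0.0013 -0.0037 0.0011 rows>= 7 t 22.5
```

```bash
python3 -m jog '0.071 -0.041 0.08 -0.001 -0.0037 0;0.071 -0.041 0.15 -0.001 -0.0037 0;0.07 -0.041 0.21 -0.001 -0.0037 0;0.07 -0.041 0.255 -0.001 -0.0037 0;0.07 -0.041 0.267 -0.001 -0.0037 0;0.07 -0.041 0.29 -0.001 -0.0037 0;0.07 -0.04 0.32 -0.001 -0.0037 0;0.069 -0.04 0.35 -0.001 -0.0037 0;0.069 -0.04 0.38 -0.001 -0.0037 0;0.069 -0.04 0.41 -0.001 -0.0037 0;0.069 -0.04 0.428 -0.001 -0.0037 0;0.069 -0.04 0.428 -0.001 -0.0037 0;0.069 -0.04 0.428 -0.001 -0.0037 0' 0.4 && python3 -m jog '0 0 0 0 0 0;0 0 0 0 0 0;0 0 0 0 0 0;0 0 0 0 0 0;0 0 0 0 0 0;0 0 0 0 0 0;0 0 0 0 0 0;0 0 0 0 0 0;0 0 0 0 0 0;0 0 0 0 0 0;0 0 0 0 0 0' -1 12
python3 -c "
from h import *
go(612,100,260,0)"
```

```text
time_s: 23.55
ee_pos: [611.7, -86.7, 40.2]
ee_rot: [-180.0, -0.1, -19.9]
force: [-0.1, -0.6, 0.3]
gripper_width: 64.0
time_s: 24.47
ee_pos: [612.1, -86.6, 40.7]
ee_rot: [-179.9, -0.1, -19.9]
force: [0.2, 1.0, 5.1]
gripper_width: 35.8
go (612, 100, 260, 0) row:  -0.1261 -0.3513 -0.4384 -0.0004 -0.0016 -0.2210 rows>= 8 t 24.5
```

```bash
python3 -m jog '0 0 -0.03 0 0 0;0 0 -0.08 0 0 0;0 0 -0.14 0 0 0;0 0 -0.2 0 0 0;0 0 -0.28 0 0 0;0 0 -0.34 0 0 0;0 0 -0.4 0 0 0;-0.02 -0.04 -0.438 0 0 -0.02;-0.03 -0.08 -0.438 0 0 -0.05;-0.05 -0.14 -0.438 0 0 -0.1;-0.07 -0.2 -0.438 0 0 -0.15;-0.1 -0.26 -0.438 0 0 -0.2;-0.12 -0.31 -0.438 0 0 -0.221;-0.126 -0.34 -0.438 0 0 -0.221;-0.126 -0.351 -0.438 0 0 -0.221;-0.126 -0.351 -0.438 0 0 -0.221'
python3 -c "
from h import *
go(619,315,250,20)"
```

```text
time_s: 25.8
ee_pos: [612.4, 100.2, 259.0]
ee_rot: [180.0, -0.1, 0.0]
force: [-0.1, 0.0, -1.0]
gripper_width: 35.7
go (619, 315, 250, 20) row:  0.0135 -0.4296 0.0178 0.0006 -0.0012 -0.2217 rows>= 7 t 25.8
```

```bash
python3 -m jog '0 -0.04 0 0 0 -0.02;0 -0.1 0 0 0 -0.05;0 -0.17 0 0 0 -0.1;0.005 -0.24 0 0 0 -0.15;0.01 -0.31 0 0 0 -0.2;0.013 -0.37 0.018 0 0 -0.222;0.013 -0.41 0.018 0 0 -0.222;0.013 -0.43 0.018 0 0 -0.222;0.013 -0.43 0.018 0 0 -0.222;0.013 -0.43 0.018 0 0 -0.222'
python3 -c "
from h import *
k=calibration('wrist');saucers(grab_frame('wrist'),'wrist',k)
go(618.5,315,58,20)"
```

```text
time_s: 26.63
ee_pos: [619.3, 313.6, 249.8]
ee_rot: [179.8, -0.1, 20.0]
force: [0.1, 0.3, -2.3]
gripper_width: 35.7
wrist saucer px [485. 267.] [57. 69.] xy [621.8 118.8] enc 619.4 117.1 D 75.5
wrist saucer px [317. 209.] [56. 58.] xy [619.2 314.6] enc 618.6 314.4 D 61.3
go (618.5, 315, 58, 20) row:  -0.0008 -0.0050 0.3841 0.0017 -0.0009 -0.0009 rows>= 6 t 26.7
```

```bash
python3 -m jog '0 -0.002 0.04 0 0 0;0 -0.003 0.1 0 0 0;0 -0.003 0.16 0 0 0;0 -0.003 0.22 0 0 0;0 -0.003 0.27 0.001 0 0;0 -0.003 0.31 0.001 0 0;0 -0.003 0.34 0.001 0 0;0 -0.003 0.36 0.001 0 0;0 -0.003 0.37 0.001 0 0;0 -0.003 0.377 0.001 0 0;0 -0.003 0.38 0.001 0 0;0 -0.003 0.38 0.001 0 0;0 -0.003 0.38 0.001 0 0'
python3 - <<'E'
from h import *
k=calibration("wrist");im=grab_frame("wrist");cv2.imwrite("pics/w7.png",im[:,:,::-1])
E
```

```text
time_s: 27.77
ee_pos: [619.8, 314.3, 61.2]
ee_rot: [179.9, -0.2, 19.9]
force: [0.1, -0.2, -1.7]
gripper_width: 35.8
```

View pics/w7.png

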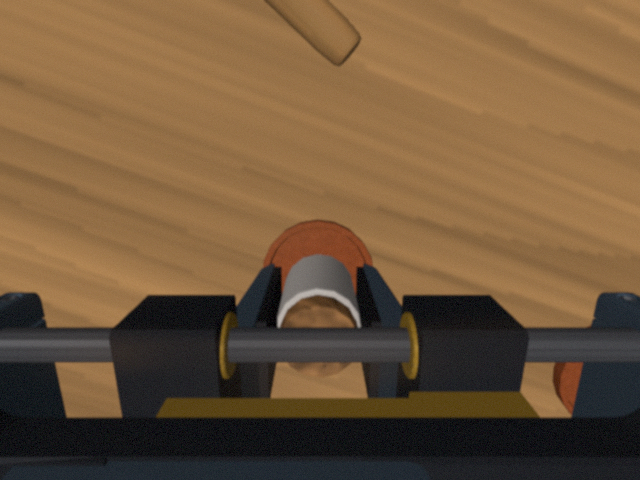

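Centred at column 318. Lowering; I expect contact at about z 45.7.

```bash
python3 -m jog '-0.001 0 0.008 0 0 0;-0.001 0 0.015 0 0 0;-0.001 0 0.02 0 0 0;-0.001 0 0.023 0 0 0;-0.001 0 0.025 0 0 0;-0.001 0 0.025 0 0 0';  python3 -m jog '0 0 0.001 0 0 0;0 0 0.002 0 0 0;0 0 0.003 0 0 0;0 0 0.003 0 0 0'; python3 -m jog '0 0 0.001 0 0 0;0 0 0.002 0 0 0;0 0 0.002 0 0 0'
```

```text
time_s: 28.32
ee_pos: [619.1, 314.2, 48.2]
ee_rot: [179.9, -0.1, 19.9]
force: [-0.0, -0.1, -1.6]
gripper_width: 35.5
time_s: 28.65
ee_pos: [619.1, 314.2, 46.6]
ee_rot: [179.9, -0.1, 19.9]
force: [0.5, -0.0, -1.3]
gripper_width: 35.6
time_s: 28.9
ee_pos: [619.2, 314.2, 45.8]
ee_rot: [179.9, -0.2, 19.9]
force: [0.4, -0.0, 0.6]
gripper_width: 35.9
```

```bash
python3 -m jog '0 0 0.001 0 0 0;0 0 0.001 0 0 0'; python3 -m jog '0 0 0 0 0 0;0 0 0 0 0 0;0 0 0 0 0 0;0 0 0 0 0 0;0 0 0 0 0 0;0 0 0 0 0 0' 0.6; python3 -m jog '0 0 -0.02 0 0 0;0 0 -0.06 0 0 0;0 0 -0.12 0 0 0;0 0 -0.2 0 0 0;0 0 -0.28 0 0 0;0 0 -0.34 0 0 0;-0.1 0 -0.4 0 0 0;-0.2 0 -0.4 0 0 0;-0.25 0 -0.4 0 0 0;-0.3 0 -0.4 0 0 0;-0.3 0 -0.4 0 0 0'
python3 - <<'E'
from h import *
k=calibration("wrist");im=grab_frame("wrist");cv2.imwrite("pics/w8.png",im[:,:,::-1])
im=grab_frame("scene");cv2.imwrite("pics/s8.png",cv2.resize(im[140:390,140:540,::-1],None,fx=2,fy=2))
E
```

```text
time_s: 29.07
ee_pos: [619.2, 314.2, 45.8]
ee_rot: [179.9, -0.2, 19.9]
force: [-1.3, -0.7, 2.1]
gripper_width: 35.6
time_s: 29.57
ee_pos: [619.2, 314.2, 45.7]
ee_rot: [179.9, -0.2, 19.9]
force: [0.4, 0.4, -0.0]
gripper_width: 71.3
time_s: 30.48
ee_pos: [471.7, 260.7, 246.7]
ee_rot: [179.9, 0.0, 20.0]
force: [-1.4, 0.2, -0.0]
gripper_width: 72.9
```

View pics/s8.png

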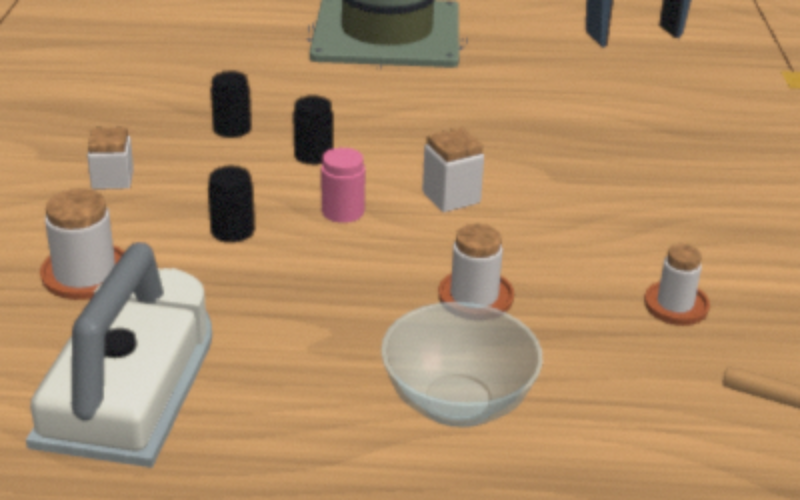

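View pics/w8.png

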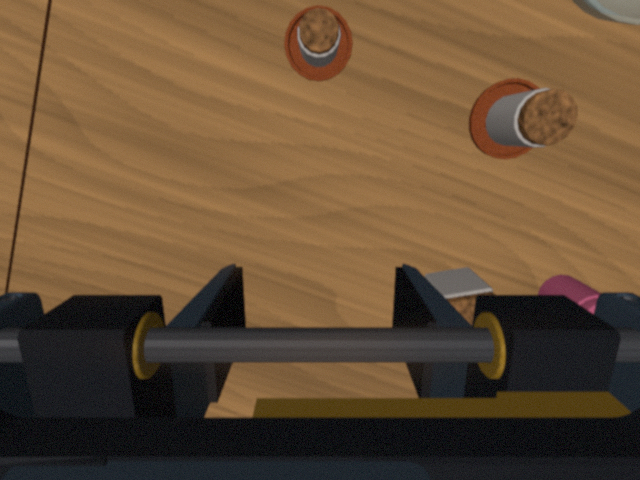

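All three jars stand upright inside their saucers: large at (80,240), middle at (477,265) and small at (680,280) in the scene crop. The bystanders haven't moved and the gripper is clear, so I'm handing in.

```bash
python3 -m jog '0 0 0 0 0 0;0 0 0 0 0 0;0 0 0 0 0 0;0 0 0 0 0 0'; python3 -c "
from workcell import *
print(job_done())"
```

```text
time_s: 30.92
ee_pos: [478.1, 263.3, 246.4]
ee_rot: [180.0, -0.3, 19.9]
force: [-0.0, -0.1, 0.2]
gripper_width: 72.9
the job is handed in; nothing more can be done
None
```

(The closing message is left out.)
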